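# Load the lens lane and shut its keeper

### The job

Sweep the three white opal lenses one after another through the narrow gate of the sorting tray into the covered lane behind it, and then push the brass keeper fully shut across the gate so that they stay in. Leave the amber lens behind in the sorting area. Only push: no lens may be picked up off the tray floor, and the things standing round the tray stay where they are.

Things in the scene. Friction and masses are not known exactly. Their poses are not given: they have to be found in the camera images.
- tray: wooden sorting tray, screwed to the desk. Origin: on the desk top at the middle of the gate, in the plane of the gate wall's face toward the sorting area; x points through the gate along the lane, y to the left of that, z up. Its floor (dark rubber) is 6 mm above the desk everywhere; fences, cheeks, gate wall and lane walls end 20 mm above the desk
- sorting (a point): middle of the sorting area's floor, 100 mm before the gate; axes as the tray's. The area is open above, tray x -200 to 0 mm, y -105 to 105 mm inside the fences; two straight cheeks funnel it to the gate, from x -34 mm at the side fences to x 0 at the gate. The lenses start with a strip of 20 mm either side of y = 0 free
- gate (a point): middle of the gate at floor height, in the gate wall's face toward the sorting area; axes as the tray's. The opening is 36 mm wide (tray y -18 to 18 mm), open above; the wall is 11 mm thick (tray x 0 to 11 mm)
- lane (a point): middle of the lane's floor; axes as the tray's. The lane runs from tray x 11 mm to an end stop at 115 mm, 36 mm wide; it takes three lenses in single file with 14 mm to spare, each pushing those before it farther up. A clear cover (underside 20, top 23 mm above the desk) roofs it from x 44 mm on; before that it is open above, so a fingertip can follow a lens in
- keeper (a joint): brass slide (keeper) in a slot of the gate wall, x 3.5 to 7.5 mm of the tray, that bars the gate: 0 m open (starts at 0 to 6 mm), 0.046 m shut against its stop. It moves along the tray's +y to shut, about 1 N of friction, and stays where it is left. It cannot shut while a lens is still in the gate
- keeper_tab (a point): centre of the keeper's upright push tab, a brass block 10 mm (tray x) by 12 mm (tray y), standing 22 to 42 mm above the desk, the point at 32 mm. At tray x 5.5 mm, y -43 mm when open and +3 mm when shut
- lens_1: white opal lens puck, 30 mm diameter, upright cylindrical edge 8 mm high, slightly domed top 11 mm high, 10 to 17 g. Origin at the centre of its underside, z up. Lies flat on the floor of the tray's sorting area
- lens_2: white opal lens puck, 30 mm diameter, upright cylindrical edge 8 mm high, slightly domed top 11 mm high, 10 to 17 g. Origin at the centre of its underside, z up. Lies flat on the floor of the tray's sorting area
- lens_3: white opal lens puck, 30 mm diameter, upright cylindrical edge 8 mm high, slightly domed top 11 mm high, 10 to 17 g. Origin at the centre of its underside, z up. Lies flat on the floor of the tray's sorting area
- amber_lens: clear amber lens puck, 30 mm diameter, upright cylindrical edge 8 mm high, slightly domed top 11 mm high, 10 to 17 g. Origin at the centre of its underside, z up. Lies flat on the floor of the tray's sorting area; it stays in the sorting area
- reel: green solder reel, 60 mm across, 35 mm high, standing on the desk beside the lane; a bystander
- kraft_tube_tall: brown cardboard tube, 68 mm across, 88 mm high; a bystander
- kraft_tube_short: brown cardboard tube, 68 mm across, 72 mm high; a bystander
- glue: white glue bottle with an orange nozzle, 47 mm across, 148 mm high; a bystander
- driver: screwdriver with an orange handle, 230 mm long, lying on the desk; a bystander
- pliers: long-nose pliers with red handles, 192 mm long, lying on the desk; a bystander

How it is judged:
By the outcome, as a careful person would: the job done as asked, in the order asked, and still so for the second after the job is handed in, with the robot touching nothing.
It also fails if it takes over 67 s, if anything falls off the work surface, if the arm or the gripper's body presses on something with over 40 N, if the wrist force passes 120 N, or if a joint passes its speed limit or range.

### The arm

A 6-joint arm with a two-finger parallel gripper is mounted at the origin on a cart in front of the work surface, level with it; the furniture and walls round the work are solid. World frame = base frame: x ahead of the robot, y to its left, z up, the work surface at z = 0. Lengths are in m, angles in rad, forces in N, time in s.
With the tool pointing down it reaches from about 0.4 to 0.825 m from the base axis. Payload 7 kg.
Tool frame: the origin (TCP) lies midway between the tips of the shut fingers; the grasp point (between the pads) lies 19 mm behind it; z points along the fingers, y is the line along which they close (so a half turn about z gives the same grasp; the last joint's range is limited). The gripper opens to 88 mm and grips with 3 to 60 N. Pads are 19 mm wide; open, the fingers measure 130 mm over their backs; the gripper's body (78 mm by 193 mm) begins 47 mm behind the grasp point.
Start: joints at [1.41, 0.359, 0.012, 0, -1.224, -0.288], TCP at [0.293, 0.608, 0.227] pointing down, gripper open.
Joint ranges: [-3.07, 3.07], [-1.43, 2.12], [-1.02, 1.25], [-3.03, 1.67], [-3.05, -0], [-3.03, 3.03]. Speed limits (rad/s): [2.39, 2.39, 3.01, 3.14, 3.14, 3.14].

### API

Orientations are given as [roll, pitch, yaw] about the fixed x, y, z axes, in that order (R = Rz(yaw) Ry(pitch) Rx(roll)).
In Python, from station import monitor, viewer, arm gives the robot as it stands.
- The arm moves only by the tool move_arm, never from a script. Its argument "deltas" is a list that holds one entry, the list of rows, each a list of 7 numbers: the turn, a rotation vector about the tool's x, y, z in degrees, then the shift along the tool's x, y, z in m, then the finger opening in m, from 0 to 0.0876. A call has 1 to 12 rows; each row is the pose to reach, as a shift and turn from the pose commanded when the call began, along the tool's axes at that moment; what a row does not reach only later rows make up. A row lasts 1/12 s, in which the tool goes at most 41.7 mm and 7.16 degrees, less where a joint would pass 70% of its speed; a pose out of reach is approached as far as the arm can. A call with a gripper value outside its range is refused whole. The fingers move at their own pace and stop on an object; "force" is the grip in N (left out, the last holds). Time passes only in rows, so rows that repeat a pose let the fingers close. It gives the time, the measured TCP pose, the force and the opening at its end, in the units of the state.
- monitor.get_state(): the state, without advancing time (a new reading comes with each control period).
- viewer.grab_frame(name): name is "scene" or "side" or "wrist"; returns a dict with "frame" (480x640x3 uint8, blue, green, red), "vfov" (degrees; the focal length in pixels is half the picture's height over the tangent of half this angle, whatever the lens; pixels are square), "cx", "cy" (the principal point, pixels), "xyz" and "orientation" of the camera in the world; the wrist camera has in their place "hand_eye" (4x4, takes a point from camera to tool coordinates, whose origin is the TCP and whose axes are the flange's). Camera axes: x right, y down, z forward; pixel columns grow to the right and rows downward; lengths in m; the calibration is good to about 2 mm. A picture is of the moment at which its call begins: read the wrist's pose just before it. There is no depth.
- arm.job_done(): hands the job in, once; it reports no verdict.
The state is a dict: "t": time; "q": joint angles; "qd": joint speeds; "joint_efforts": joint torques, N m; "eef_pos": TCP position; "ee_rot": TCP orientation; "force": force on the tool from outside, world axes, zero at the start; "moment": the same for the moment, N m; "width": finger opening in m.
Only numpy, scipy, OpenCV 4.12 (cv2) and the standard library are available. Lean on these libraries where they do the work, as an engineer would, in place of code of your own. Each camera call takes 0.05 s, during which the arm holds its last target. There are 200 camera calls.

## Working session

There is one attempt and no reset: what is moved stays moved. The work goes in short steps, Python scripts to look and compute and a tool call to move; the robot and the scene stay as the last step left them, time stands still between calls to the robot, and variables do not carry over. Pictures are saved under pics/ and viewed, on a budget of 10 in all, crops included, one or two more only if the job needs it, and the job is handed in when it is done.

Besides the shell and the picture viewer there is one more tool, called after "Emit:" as name(argument=value, ...), one argument or row to a line, values as JSON. move_arm: Moves the arm, as the interface text tells. Its arguments: {"type":"object","properties":{"deltas":{"type":"array","items":{"type":"array","items":{"type":"array","items":{"type":"number"}}}},"force":{"type":"number"}},"required":["deltas"]}

```bash
mkdir -p pics; ls; python3 - <<'E'
from station import monitor, viewer, arm
import cv2,numpy as np
np.set_printoptions(precision=4,suppress=True)
print(monitor.get_state())
for n in ["scene","side","wrist"]:
    f=viewer.grab_frame(n); cv2.imwrite(f"pics/{n}0.png",f.pop("frame")); print(n,f)
E
```

```text
pics
{'t': 0.0, 'q': array([ 1.4101,  0.3593,  0.0111, -0.0003, -1.2241, -0.2881]), 'qd': array([ 0.0002,  0.0023, -0.0027, -0.0008, -0.0011,  0.0008]), 'joint_efforts': array([ -0.001 , -58.2723,  29.306 ,   6.9971,   0.0069,  -0.0002]), 'eef_pos': array([0.2927, 0.6077, 0.2257]), 'ee_rot': array([ 3.14  , -0.0001, -0.4489]), 'force': array([ 1.373 ,  0.0112, -0.3432]), 'moment': array([0.0216, 0.0038, 0.0074]), 'width': 0.08783834804406629}
scene {'vfov': 42.95004901186669, 'cx': 317.7819521626225, 'cy': 241.09389151592495, 'xyz': array([-0.5287,  0.5673,  1.1533]), 'orientation': array([-2.2739,  0.0114, -2.0793])}
side {'vfov': 43.219749674791224, 'cx': 316.7914530495426, 'cy': 255.6095648012881, 'xyz': array([1.2762, 1.0011, 0.7978]), 'orientation': array([-2.1097,  0.0073,  2.5511])}
wrist {'vfov': 63.486992583673, 'cx': 321.6555666003803, 'cy': 242.26859382784963, 'hand_eye': array([[ 0.0016, -0.9664, -0.2572,  0.069 ],
       [ 1.    ,  0.0015,  0.0009,  0.0003],
       [-0.0005, -0.2572,  0.9664, -0.1582],
       [ 0.    ,  0.    ,  0.    ,  1.    ]])}
```

View pics/scene0.png

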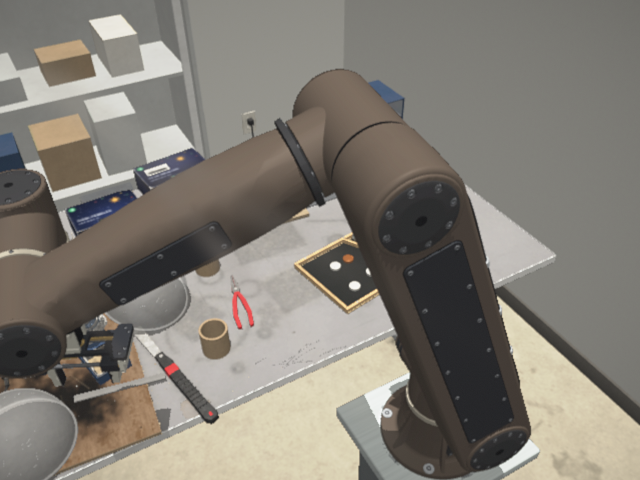

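View pics/side0.png

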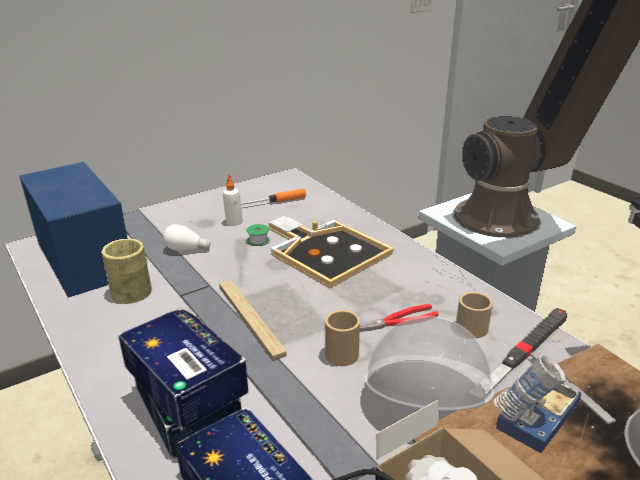

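The side view shows the tray well: white lenses at about (332,240), (355,248) and (327,259), amber at (314,252), the tab at (315,225) and the lane near (285,225). I'll localise these roughly, then move the wrist camera over.

```bash
cat > h.py <<'E'
import numpy as np, cv2
from scipy.spatial.transform import Rotation as R
from station import monitor, viewer, arm
np.set_printoptions(precision=4,suppress=True)
def cam(name):
    s=monitor.get_state(); f=viewer.grab_frame(name)
    if 'hand_eye' in f:
        T=np.eye(4); T[:3,:3]=R.from_euler('xyz',s['ee_rot']).as_matrix(); T[:3,3]=s['eef_pos']
        T=T@f['hand_eye']
    else:
        T=np.eye(4); T[:3,:3]=R.from_euler('xyz',f['orientation']).as_matrix(); T[:3,3]=f['xyz']
    F=240/np.tan(np.radians(f['vfov']/2))
    return f['frame'],dict(T=T,F=F,c=(f['cx'],f['cy']))
def px2w(C,u,v,z):
    d=C['T'][:3,:3]@np.array([(u-C['c'][0])/C['F'],(v-C['c'][1])/C['F'],1]); o=C['T'][:3,3]
    return o+d*(z-o[2])/d[2]
def w2px(C,p):
    q=C['T'][:3,:3].T@(np.asarray(p)-C['T'][:3,3]); return q[:2]/q[2]*C['F']+C['c']
E
python3 - <<'E'
from h import *
f,C=cam('side')
for n,u,v,z in [('w',332,240,.014),('w',355,248,.014),('w',327,259,.014),('amb',314,252,.014),('cornerR',392,250,.02),('near',331,283,.02),('left',273,251,.02),('top',337,223,.02),('tab',315,225,.032),('lane end',283,219,.02),('reel',258,230,.035)]: print(n,px2w(C,u,v,z))
cv2.imwrite('pics/sidec.png',cv2.resize(f[190:300,210:410],None,fx=4,fy=4,interpolation=cv2.INTER_CUBIC))
E
```

```text
w [ 0.4735 -0.1347  0.014 ]
w [ 0.4489 -0.0669  0.014 ]
w [ 0.5393 -0.0627  0.014 ]
amb [ 0.547  -0.1098  0.014 ]
cornerR [0.3841 0.0026 0.02  ]
near [0.5985 0.0393 0.02  ]
left [ 0.6355 -0.1644  0.02  ]
top [ 0.4137 -0.1961  0.02  ]
tab [ 0.4824 -0.2018  0.032 ]
lane end [ 0.5236 -0.3009  0.02  ]
reel [ 0.6251 -0.2593  0.035 ]
```

View pics/sidec.png

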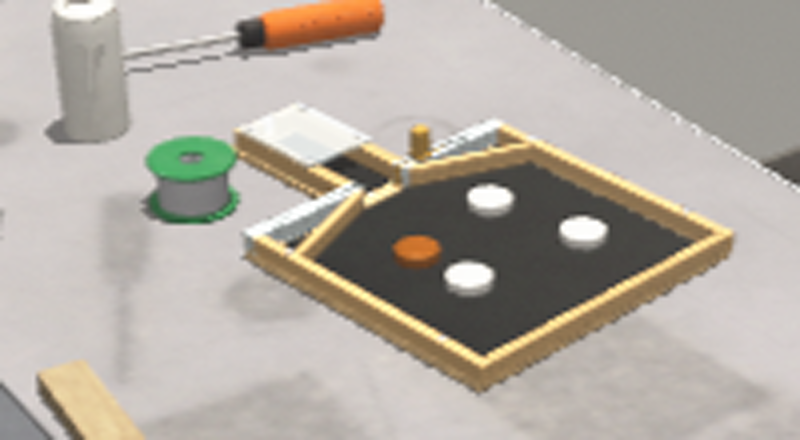

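Emit:
move_arm(
  deltas=[
    [[0,0,7,0.025,0.028,-0.03,0],[0,0,14,0.05,0.055,-0.03,0],[0,0,21,0.075,0.083,-0.03,0],[0,0,28,0.1,0.11,-0.03,0],[0,0,35,0.125,0.138,-0.03,0],[0,0,42,0.15,0.165,-0.03,0],[0,0,49,0.175,0.193,-0.03,0],[0,0,56,0.2,0.22,-0.03,0],[0,0,63,0.225,0.248,-0.03,0],[0,0,70,0.25,0.275,-0.03,0],[0,0,77,0.275,0.303,-0.03,0],[0,0,84,0.3,0.33,-0.03,0]],
  ],
  force=20,
)

```text
t: 1.2
eef_pos: [0.4199, 0.1788, 0.2568]
ee_rot: [-3.141, 0.001, -1.92]
force: [1.3, 1.1, 0.2]
width: 0.0135
```

Emit:
move_arm(
  deltas=[
    [[0,0,7,0.03,-0.022,0.005,0],[0,0,14,0.06,-0.045,0.01,0],[0,0,21,0.09,-0.068,0.02,0],[0,0,28,0.12,-0.09,0.03,0],[0,0,35,0.15,-0.113,0.036,0],[0,0,42,0.18,-0.135,0.036,0],[0,0,49,0.21,-0.158,0.036,0],[0,0,56,0.23,-0.173,0.036,0],[0,0,60,0.243,-0.183,0.036,0],[0,0,60,0.243,-0.183,0.036,0],[0,0,60,0.243,-0.183,0.036,0]],
  ],
)

```text
t: 2.12
eef_pos: [0.5101, -0.1107, 0.2201]
ee_rot: [3.141, -0.001, -2.963]
force: [0.1, -0.4, -1.1]
width: 0.0008
```

```bash
python3 - <<'E'
from h import *
import pickle
f,C=cam('wrist'); pickle.dump((f,C),open('w1.pkl','wb')); cv2.imwrite('pics/w1.png',f); s=monitor.get_state();print(s['eef_pos'],np.degrees(s['ee_rot']),s['t'],s['q'],s['width'])
E
```

```text
[ 0.51   -0.11    0.2203] [ 179.9879   -0.0276 -169.7003] 2.1667 [ 0.1638  0.1106 -0.3315 -0.0002 -1.1292 -1.5548] 0.00028779485440497496
```

View pics/w1.png

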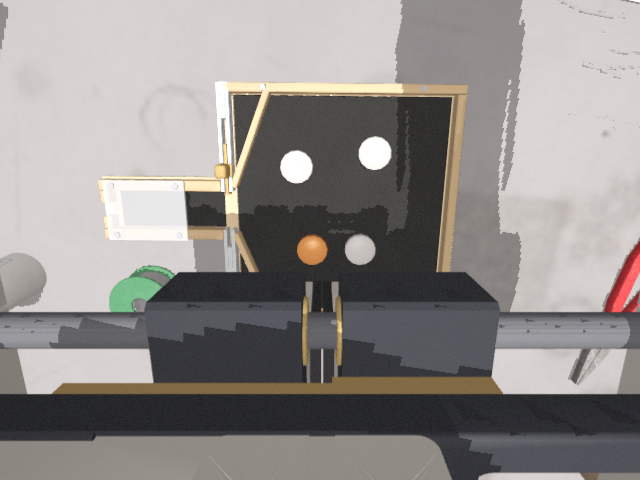

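The wrist view shows white lenses at (296,167), (375,153) and (360,249), amber at (312,249), the keeper tab at (222,171) and the gate at col ~232, rows 190–229. The finger tips are at about (322,290). I'll get precise centres and fit the tray.

```bash
python3 - <<'E'
from h import *
import pickle
f,C=pickle.load(open('w1.pkl','rb'))
s=[.51,-.11,.2203]; print('tcp px',w2px(C,s), w2px(C,[.51,-.11,.25]))
hsv=cv2.cvtColor(f,cv2.COLOR_BGR2HSV)
roi=np.zeros(f.shape[:2],np.uint8); roi[100:268,245:440]=1
for n,m in (('w',(hsv[...,1]<40)&(hsv[...,2]>90)),('amb',(hsv[...,1]>150)&(hsv[...,2]>110)&(hsv[...,0]<14))):
    k,l,st,c=cv2.connectedComponentsWithStats((m&(roi>0)).astype(np.uint8))
    for i in range(1,k):
        if st[i,4]>300: print(n,c[i],st[i],px2w(C,*c[i],.014))
for n,u,v in [('fenceL a',262,96),('fenceL b',445,96),('back a',453,97),('back b',439,265)]: print(n,px2w(C,u,v,.02))
a=cv2.resize(f[80:280,90:290],None,fx=3,fy=3,interpolation=cv2.INTER_CUBIC); b=cv2.resize(f[270:350,290:356],(200,240)); 
a[:240,400:600]=b
cv2.imwrite('pics/w1c.png',a)
E
```

```text
tcp px [323.5962 302.4103] [323.9576 335.4266]
w [374.5787 152.7166] [358 136  34  35 928] [ 0.445  -0.0735  0.014 ]
w [296.1678 166.3478] [280 150  34  34 900] [ 0.47   -0.1422  0.014 ]
w [359.6745 249.1098] [345 234  31  31 765] [ 0.5373 -0.0683  0.014 ]
fenceL a [ 0.4155 -0.1808  0.02  ]
fenceL b [ 0.3871 -0.0244  0.02  ]
back a [ 0.3866 -0.0173  0.02  ]
back b [0.5377 0.0099 0.02  ]
```

View pics/w1c.png

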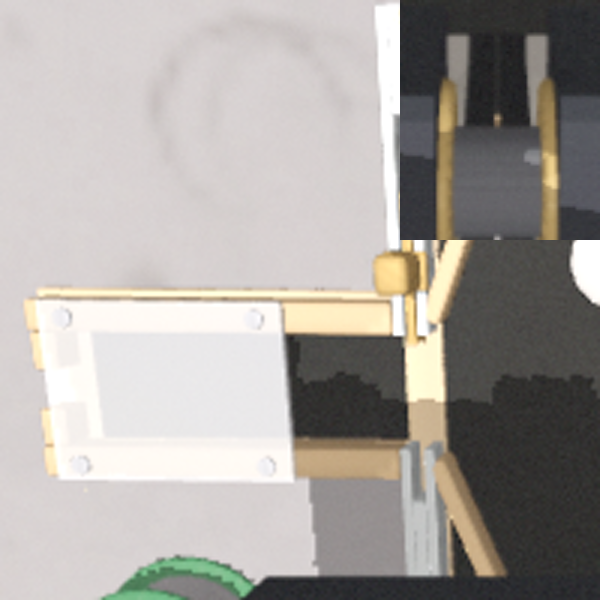

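```bash
cat >> h.py <<'E'
YAW=np.radians(-79.8); O=np.array([.5245,-.1956])
def t2w(x,y,z=0): c,s=np.cos(YAW),np.sin(YAW); return np.array([O[0]+c*x-s*y,O[1]+s*x+c*y,z])
def w2t(p): d=np.asarray(p)[:2]-O; c,s=np.cos(YAW),np.sin(YAW); return np.array([c*d[0]+s*d[1],-s*d[0]+c*d[1]])
def overlay(f,C,x0,y0,w,h,k,extra=[]):
    a=cv2.resize(f[y0:y0+h,x0:x0+w],None,fx=k,fy=k,interpolation=cv2.INTER_CUBIC)
    def P(x,y,z): q=w2px(C,t2w(x/1e3,y/1e3,z)); return tuple(int(round(v)) for v in ((q[0]-x0+.5)*k,(q[1]-y0+.5)*k))
    for z,col in ((.02,(0,255,0)),(.006,(255,0,255))):
        for L in ([(-34,105),(-200,105),(-200,-105),(-34,-105),(0,-18),(11,-18),(115,-18),(115,18),(0,18),(-34,105)],[(11,-18),(11,18)]):
            for p,q in zip(L,L[1:]): cv2.line(a,P(*p,z),P(*q,z),col,1)
    for e in extra: cv2.circle(a,P(*e),3,(0,0,255),-1)
    return a
E
python3 - <<'E'
from h import *
import pickle
f,C=pickle.load(open('w1.pkl','rb'))
for p in ([.445,-.0735],[.47,-.1422],[.5373,-.0683],px2w(C,312,249.5,.014),px2w(C,221,170,.042)): print(w2t(p)*1e3)
cv2.imwrite('pics/ov1.png',overlay(f,C,95,75,200,200,4) if 0 else overlay(f,C,90,80,385,195,2,[(5.5,-43,.042),(5.5,-37,.042)]))
E
```

```text
[-134.2485  -56.6215]
[-62.2072 -44.1823]
[-123.0214   35.1406]
[-76.5136  35.6444]
[  0.2371 -42.8815]
```

View pics/ov1.png

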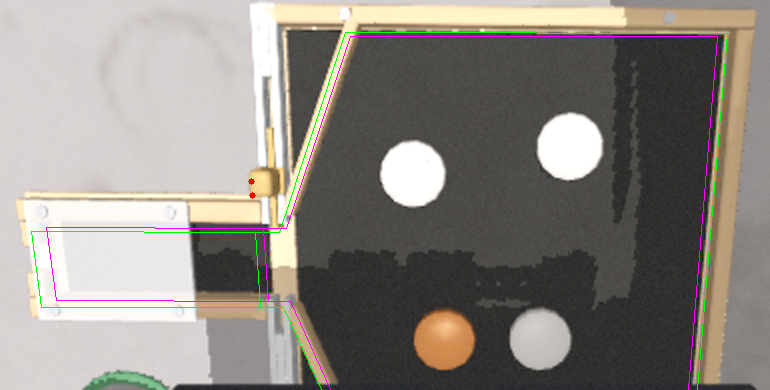

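Emit:
move_arm(
  deltas=[
    [[0,0,0,0.02,-0.006,0.035,0],[0,0,0,0.04,-0.013,0.07,0],[0,0,0,0.06,-0.02,0.105,0],[0,0,0,0.0756,-0.0246,0.14,0],[0,0,0,0.0756,-0.0246,0.17,0],[0,0,0,0.0756,-0.0246,0.19,0],[0,0,0,0.0756,-0.0246,0.203,0],[0,0,0,0.0756,-0.0246,0.2105,0],[0,0,0,0.0756,-0.0246,0.2105,0]],
  ],
)

```text
t: 2.92
eef_pos: [0.4395, -0.1468, 0.009]
ee_rot: [3.141, -0.002, -2.96]
force: [0.9, 0.6, 0.2]
width: 0.0006
```

Emit:
move_arm(
  deltas=[
    [[0,0,0,-0.006,0,0,0],[0,0,0,-0.015,0,0,0],[0,0,0,-0.024,0,0,0],[0,0,0,-0.033,0,0,0],[0,0,0,-0.041,0,0,0],[0,0,0,-0.0465,0,0,0],[0,0,0,-0.0465,0,0,0],[0,0,0,-0.036,0,0,0],[0,0,0,-0.036,0,-0.04,0],[0,0,0,-0.07,-0.005,-0.075,0],[0,0,0,-0.1,-0.015,-0.105,0],[0,0,0,-0.106,-0.015,-0.121,0]],
  ],
)

```text
t: 3.92
eef_pos: [0.5498, -0.144, 0.1341]
ee_rot: [-3.14, 0.003, -2.961]
force: [1.6, 0.4, 0.3]
width: 0.0006
```

```bash
sed -i 's/O=np.array.*/O=np.array([.5204,-.1935])/' h.py; python3 - <<'E'
from h import *
import pickle
f,C=cam('wrist'); pickle.dump((f,C),open('w2.pkl','wb')); s=monitor.get_state();print(s['eef_pos'],w2t(s['eef_pos'])*1e3,s['t'])
cv2.imwrite('pics/w2.png',overlay(f,C,0,0,640,300,1.25,[(-59.4,0,.014),(5.5,-43,.042),(5.5,-49,.042)]))
hsv=cv2.cvtColor(f,cv2.COLOR_BGR2HSV); m=(hsv[...,1]<40)&(hsv[...,2]>90); m[300:]=0
k,l,st,c=cv2.connectedComponentsWithStats(m.astype(np.uint8))
for i in range(1,k):
    if st[i,4]>800: print(c[i],st[i],w2t(px2w(C,*c[i],.014))*1e3)
E
```

```text
[ 0.5531 -0.1441  0.1378] [-42.8532  40.8931] 3.9667
[244.2355 142.0859] [    0     0   640   300 91732] [ 10.8515 -28.978 ]
[450.9699 106.6785] [ 428   83   47   47 1692] [-130.4636  -52.7555]
[344.4167 187.4765] [ 324  166   42   44 1423] [-59.2815   2.1793]
[425.3705 237.4412] [ 404  217   43   42 1344] [-119.837    38.7999]
```

View pics/w2.png

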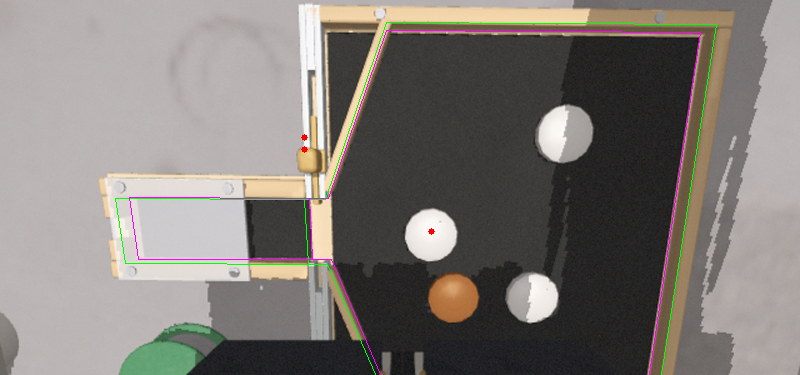

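Emit:
move_arm(
  deltas=[
    [[0,0,0,0.016,0.022,0,0],[0,0,0,0.033,0.0436,0.02,0],[0,0,0,0.033,0.0436,0.055,0],[0,0,0,0.033,0.0436,0.085,0],[0,0,0,0.033,0.0436,0.108,0],[0,0,0,0.033,0.0436,0.1205,0],[0,0,0,0.033,0.0436,0.1205,0],[0,0,0,0.033,0.0436,0.1205,0]],
  ],
)

```text
t: 4.63
eef_pos: [0.5056, -0.1067, 0.0101]
ee_rot: [3.142, -0.002, -2.962]
force: [0.1, -0.5, -0.7]
width: 0.0005
```

```bash
python3 - <<'E'
from h import *
s=monitor.get_state();print(s['eef_pos'],w2t(s['eef_pos'])*1e3,s['t'],np.degrees(s['ee_rot']))
E
```

```text
[ 0.5056 -0.1067  0.0101] [-88.0815   0.7822] 4.6333 [ 179.9959   -0.1386 -169.7255]
```

Emit:
move_arm(
  deltas=[
    [[0,0,0,0,-0.007,0,0],[0,0,0,0,-0.016,0,0],[0,0,0,0.0005,-0.026,0,0],[0,0,0,0.001,-0.036,0,0],[0,0,0,0.0015,-0.046,0,0],[0,0,0,0.002,-0.056,0,0],[0,0,0,0.002,-0.066,0,0],[0,0,0,0.002,-0.076,0,0],[0,0,0,0.002,-0.086,0,0],[0,0,0,0.002,-0.095,0,0],[0,0,0,0.002,-0.1025,0,0],[0,0,0,0.002,-0.1025,0,0]],
  ],
)

```text
t: 5.63
eef_pos: [0.5233, -0.209, 0.0102]
ee_rot: [-3.142, -0.0, -2.963]
force: [0.0, 0.3, 0.0]
width: 0.0005
```

Emit:
move_arm(
  deltas=[
    [[0,0,0,0,0.01,0,0],[0,0,0,0,0.013,-0.03,0],[0,0,0,-0.01,0.035,-0.045,0],[0,0,0,-0.03,0.065,-0.045,0],[0,0,0,-0.05,0.1,-0.045,0],[0,0,0,-0.07,0.128,-0.045,0],[0,0,0,-0.07,0.1343,-0.045,0],[0,0,0,-0.07,0.1343,-0.03,0],[0,0,0,-0.07,0.1343,-0.01,0],[0,0,0,-0.07,0.1343,0,0],[0,0,0,-0.07,0.1343,0,0]],
  ],
)

```text
t: 6.55
eef_pos: [0.566, -0.0626, 0.0082]
ee_rot: [3.141, -0.005, -2.962]
force: [0.1, -0.9, 0.1]
width: 0.0005
```

Emit:
move_arm(
  deltas=[
    [[0,0,0,0.006,0,0,0],[0,0,0,0.015,0,0,0],[0,0,0,0.024,0,0,0],[0,0,0,0.033,0,0,0],[0,0,0,0.041,0,0,0],[0,0,0,0.0455,0,0,0],[0,0,0,0.0455,0,0,0],[0,0,0,0.035,0,0,0],[0,0,0,0.033,0,-0.035,0],[0,0,0,0.02,-0.01,-0.07,0],[0,0,0,0.02,-0.015,-0.1,0],[0,0,0,0.02,-0.015,-0.1,0]],
  ],
)

```text
t: 7.55
eef_pos: [0.5568, -0.0815, 0.1171]
ee_rot: [-3.14, 0.01, -2.961]
force: [1.6, -0.4, -0.4]
width: 0.0001
```

```bash
cat > look.py <<'E'
from h import *
import pickle,sys
cam('side')  # settle
f,C=cam('wrist'); s=monitor.get_state();print(s['eef_pos'],w2t(s['eef_pos'])*1e3,s['t'])
cv2.imwrite(sys.argv[1],overlay(f,C,0,0,640,300,1.25,[(0,0,.006)]))
hsv=cv2.cvtColor(f,cv2.COLOR_BGR2HSV); m=(hsv[...,1]<40)&(hsv[...,2]>90); m[300:]=0
k,l,st,c=cv2.connectedComponentsWithStats(m.astype(np.uint8))
for i in range(1,k):
    if 700<st[i,4]<6000: print(c[i],st[i],w2t(px2w(C,*c[i],.014))*1e3)
E
python3 look.py pics/w3.png
```

```text
[ 0.5531 -0.0811  0.1122] [-104.7905   52.1147] 7.65
[366.4817  75.471 ] [ 343   49   49   54 2051] [-131.3902  -52.7064]
[345.7919 158.2565] [ 323  135   47   48 1735] [-119.618    -2.6983]
[ 68.712  273.9028] [  33  254   58   46 1163] [74.3665 77.847 ]
```

Emit:
move_arm(
  deltas=[
    [[0,0,0,0.025,0.022,0,0],[0,0,0,0.0525,0.0442,0.01,0],[0,0,0,0.0525,0.0442,0.035,0],[0,0,0,0.0525,0.0442,0.065,0],[0,0,0,0.0525,0.0442,0.088,0],[0,0,0,0.0525,0.0442,0.1,0],[0,0,0,0.0525,0.0442,0.1,0],[0,0,0,0.0525,0.0442,0.1,0]],
  ],
)

```text
t: 8.32
eef_pos: [0.4909, -0.0472, 0.0092]
ee_rot: [-3.141, -0.003, -2.962]
force: [0.1, -0.7, -0.1]
width: 0.0005
```

Emit:
move_arm(
  deltas=[
    [[0,0,0,0,-0.007,0,0],[0,0,0,0,-0.016,0,0],[0,0,0,-0.0005,-0.026,0,0],[0,0,0,-0.001,-0.036,0,0],[0,0,0,-0.0015,-0.046,0,0],[0,0,0,-0.002,-0.056,0,0],[0,0,0,-0.0025,-0.066,0,0],[0,0,0,-0.0025,-0.076,0,0],[0,0,0,-0.0025,-0.086,0,0],[0,0,0,-0.0025,-0.094,0,0],[0,0,0,-0.0025,-0.1,0,0],[0,0,0,-0.0025,-0.1,0,0]],
  ],
)

```text
t: 9.32
eef_pos: [0.5121, -0.1462, 0.0104]
ee_rot: [-3.142, -0.0, -2.963]
force: [0.2, -0.2, 0.6]
width: 0.0006
```

Emit:
move_arm(
  deltas=[
    [[0,0,0,0,-0.006,0,0],[0,0,0,0,-0.014,0,0],[0,0,0,0,-0.023,0,0],[0,0,0,0,-0.032,0,0],[0,0,0,0,-0.041,0,0],[0,0,0,0,-0.05,0,0],[0,0,0,0,-0.058,0,0],[0,0,0,0,-0.0635,0,0],[0,0,0,0,-0.0635,0,0]],
  ],
)

```text
t: 10.07
eef_pos: [0.5235, -0.2087, 0.0105]
ee_rot: [-3.141, 0.0, -2.963]
force: [-0.5, -0.2, 0.3]
width: 0.0005
```

Emit:
move_arm(
  deltas=[
    [[0,0,0,0,0.01,0,0],[0,0,0,0,0.015,-0.03,0],[0,0,0,0,0.035,-0.05,0],[0,0,0,0.02,0.07,-0.05,0],[0,0,0,0.045,0.1,-0.05,0],[0,0,0,0.07,0.13,-0.05,0],[0,0,0,0.084,0.1459,-0.05,0],[0,0,0,0.084,0.1459,-0.045,0],[0,0,0,0.084,0.1459,-0.025,0],[0,0,0,0.084,0.1459,-0.008,0],[0,0,0,0.084,0.1459,0,0],[0,0,0,0.084,0.1459,0,0]],
  ],
)

```text
t: 11.07
eef_pos: [0.4135, -0.079, 0.0092]
ee_rot: [-3.141, -0.003, -2.962]
force: [-0.6, 0.3, -0.7]
width: 0.0004
```

Emit:
move_arm(
  deltas=[
    [[0,0,0,-0.006,0,0,0],[0,0,0,-0.015,0,0,0],[0,0,0,-0.025,0,0,0],[0,0,0,-0.035,0,0,0],[0,0,0,-0.045,0,0,0],[0,0,0,-0.053,0,0,0],[0,0,0,-0.0573,0,0,0],[0,0,0,-0.0573,0,0,0],[0,0,0,-0.045,0,0,0],[0,0,0,-0.045,0,-0.035,0],[0,0,0,-0.075,-0.01,-0.07,0],[0,0,0,-0.11,-0.025,-0.1,0]],
  ],
)

```text
t: 12.07
eef_pos: [0.5168, -0.0819, 0.105]
ee_rot: [3.141, -0.0, -2.961]
force: [1.8, 0.6, -1.3]
width: 0.0004
```

Emit:
move_arm(
  deltas=[
    [[0,0,0,-0.024,-0.025,-0.02,0],[0,0,0,-0.024,-0.045,-0.02,0],[0,0,0,-0.024,-0.045,-0.02,0]],
  ],
)

```text
t: 12.32
eef_pos: [0.5516, -0.124, 0.1239]
ee_rot: [-3.141, 0.002, -2.964]
force: [-0.6, 0.1, -1.1]
width: 0.0004
```

```bash
python3 look.py pics/w4.png
```

```text
[ 0.5489 -0.1225  0.1223] [-64.8662  40.5924] 12.4167
[419.4922 180.4225] [ 397  158   46   46 1593] [-130.7121   -0.711 ]
```

View pics/w4.png

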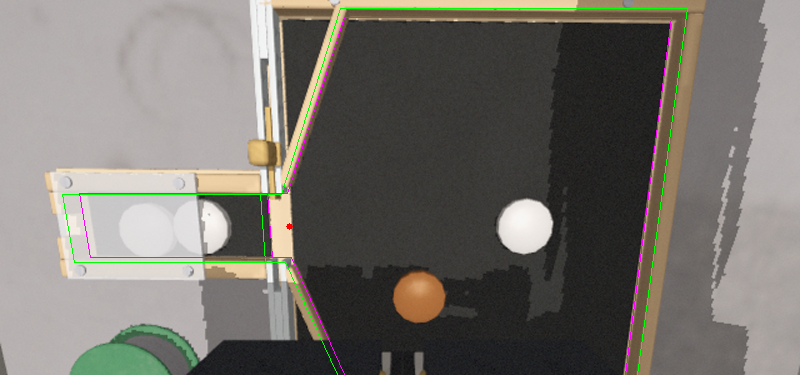

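Emit:
move_arm(
  deltas=[
    [[0,0,0,0.015,0.032,0,0],[0,0,0,0.03,0.064,0,0],[0,0,0,0.041,0.095,0.01,0],[0,0,0,0.041,0.095,0.04,0],[0,0,0,0.041,0.095,0.075,0],[0,0,0,0.041,0.095,0.1,0],[0,0,0,0.041,0.095,0.1125,0],[0,0,0,0.041,0.095,0.1125,0],[0,0,0,0.041,0.095,0.1125,0]],
  ],
)

```text
t: 13.17
eef_pos: [0.491, -0.0356, 0.0095]
ee_rot: [-3.141, -0.003, -2.961]
force: [-0.6, 0.1, 0.7]
width: 0.0002
```

```bash
python3 - <<'E'
from h import *
s=monitor.get_state();print(s['eef_pos'],w2t(s['eef_pos'])*1e3,s['t'],np.degrees(s['ee_rot']))
E
```

```text
[ 0.491  -0.0356  0.0095] [-160.6328   -1.0044] 13.1667 [-179.9807   -0.1572 -169.6685]
```

Emit:
move_arm(
  deltas=[
    [[0,0,0,0,-0.007,0,0],[0,0,0,0,-0.016,0,0],[0,0,0,0,-0.026,0,0],[0,0,0,-0.0005,-0.036,0,0],[0,0,0,-0.001,-0.046,0,0],[0,0,0,-0.001,-0.056,0,0],[0,0,0,-0.001,-0.066,0,0],[0,0,0,-0.001,-0.076,0,0],[0,0,0,-0.001,-0.086,0,0],[0,0,0,-0.001,-0.096,0,0],[0,0,0,-0.001,-0.103,0,0],[0,0,0,-0.001,-0.106,0,0]],
  ],
)

```text
t: 14.17
eef_pos: [0.5124, -0.141, 0.0101]
ee_rot: [-3.142, -0.0, -2.963]
force: [-0.5, 0.8, 0.5]
width: 0.0005
```

Emit:
move_arm(
  deltas=[
    [[0,0,0,0,-0.006,0,0],[0,0,0,0,-0.014,0,0],[0,0,0,0,-0.023,0,0],[0,0,0,0,-0.032,0,0],[0,0,0,0,-0.041,0,0],[0,0,0,0,-0.05,0,0],[0,0,0,0,-0.058,0,0],[0,0,0,0,-0.064,0,0],[0,0,0,0,-0.069,0,0],[0,0,0,0,-0.069,0,0]],
  ],
)

```text
t: 15.0
eef_pos: [0.5243, -0.2069, 0.01]
ee_rot: [3.139, -0.0, -2.964]
force: [-1.5, 13.6, 3.4]
width: 0.0006
```

Emit:
move_arm(
  deltas=[
    [[0,0,0,0,0.008,0,0],[0,0,0,0,0.016,0,0],[0,0,0,0,0.02,-0.03,0],[0,0,0,-0.01,0.02,-0.065,0],[0,0,0,-0.025,0.02,-0.095,0],[0,0,0,-0.04,0.02,-0.12,0],[0,0,0,-0.04,0.02,-0.12,0],[0,0,0,-0.04,0.02,-0.12,0]],
  ],
)

```text
t: 15.67
eef_pos: [0.5618, -0.1805, 0.1319]
ee_rot: [-3.141, 0.003, -2.961]
force: [0.0, 0.7, -0.8]
width: 0.0002
```

```bash
python3 look.py pics/w5.png
```

```text
[ 0.5595 -0.1806  0.1295] [-5.7983 40.7332] 15.7667
[623.6109 221.9245] [ 592   70   48  230 5546] [-223.5244   29.3475]
```

View pics/w5.png

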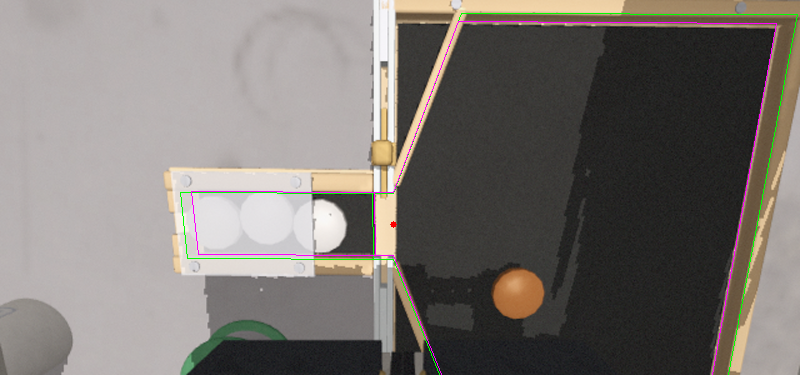

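Emit:
move_arm(
  deltas=[
    [[0,0,0,0.03,-0.005,0,0],[0,0,0,0.065,-0.0113,0,0],[0,0,0,0.1,-0.0113,0,0],[0,0,0,0.1057,-0.0113,0.02,0],[0,0,0,0.1057,-0.0113,0.05,0],[0,0,0,0.1057,-0.0113,0.08,0],[0,0,0,0.1057,-0.0113,0.0975,0],[0,0,0,0.1057,-0.0113,0.0995,0],[0,0,0,0.1057,-0.0113,0.0995,0]],
  ],
)

```text
t: 16.52
eef_pos: [0.4565, -0.2109, 0.0293]
ee_rot: [3.141, -0.005, -2.962]
force: [1.1, 0.2, 0.8]
width: 0.0005
```

```bash
python3 - <<'E'
from h import *
s=monitor.get_state();print(s['eef_pos'],w2t(s['eef_pos'])*1e3,s['t'],s['force'])
E
```

```text
[ 0.4565 -0.2109  0.0293] [  5.8178 -65.9517] 16.5167 [1.086  0.2386 0.832 ]
```

Emit:
move_arm(
  deltas=[
    [[0,0,0,-0.006,0,0,0],[0,0,0,-0.013,0,0,0],[0,0,0,-0.021,0,0,0],[0,0,0,-0.029,0,0,0],[0,0,0,-0.037,0,0,0],[0,0,0,-0.043,0,0,0],[0,0,0,-0.048,0,0,0],[0,0,0,-0.048,0,0,0]],
  ],
)

```text
t: 17.18
eef_pos: [0.5071, -0.2022, 0.0309]
ee_rot: [-3.141, 0.001, -2.962]
force: [0.4, 0.1, -0.2]
width: -0.0
```

Emit:
move_arm(
  deltas=[
    [[0,0,0,-0.0015,0,0,0],[0,0,0,-0.003,0,0,0],[0,0,0,-0.004,0,0,0],[0,0,0,-0.004,0,0,0]],
  ],
)

```text
t: 17.52
eef_pos: [0.5082, -0.2018, 0.0306]
ee_rot: [3.141, -0.002, -2.962]
force: [-4.6, -0.8, 3.5]
width: 0.0004
```

Emit:
move_arm(
  deltas=[
    [[0,0,0,-0.001,0,0,0],[0,0,0,-0.002,0,0,0],[0,0,0,-0.002,0,0,0],[0,0,0,-0.002,0,0,0]],
  ],
)

```text
t: 17.85
eef_pos: [0.5086, -0.2016, 0.0304]
ee_rot: [3.141, -0.005, -2.963]
force: [-8.8, -2.4, 4.9]
width: 0.0005
```

Emit:
move_arm(
  deltas=[
    [[0,0,0,0.008,0,0,0],[0,0,0,0.015,0,0,0],[0,0,0,0.015,0,-0.03,0],[0,0,0,0.015,0,-0.065,0],[0,0,0,0.0,0.005,-0.09,0],[0,0,0,-0.03,0.01,-0.1,0],[0,0,0,-0.055,0.01,-0.1,0],[0,0,0,-0.055,0.01,-0.1,0],[0,0,0,-0.055,0.01,-0.1,0]],
  ],
)

```text
t: 18.6
eef_pos: [0.565, -0.1812, 0.1308]
ee_rot: [-3.142, 0.002, -2.961]
force: [-0.3, -1.1, -0.6]
width: 0.0005
```

```bash
python3 - <<'E'
from h import *
cam('side'); f,C=cam('wrist'); s=monitor.get_state(); print(s['force'],s['t'])
cv2.imwrite('pics/w6.png',overlay(f,C,100,60,320,240,2.5,[(5.5,3,.042)]))
E
```

```text
[-1.1826  0.8625 -0.6468] 18.7
```

View pics/w6.png

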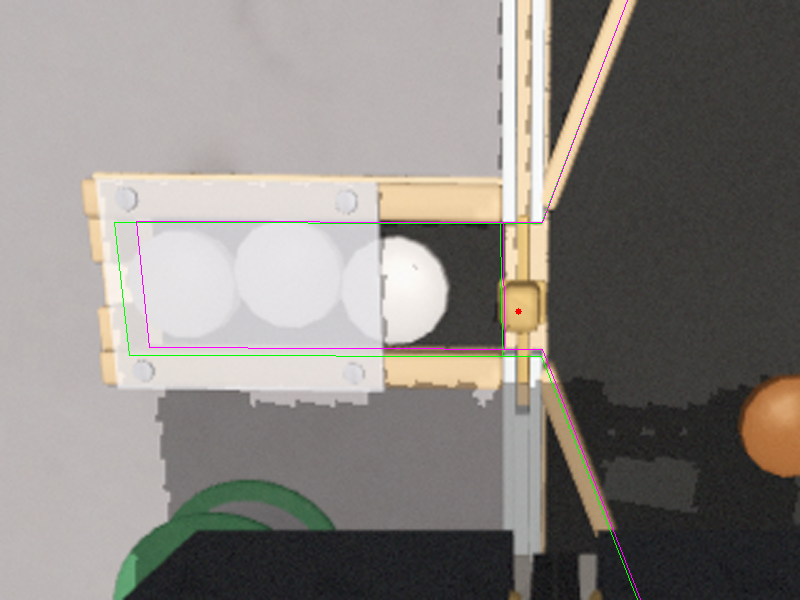

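```bash
python3 -c "
from station import arm; print(arm.job_done())"
```

```text
the job is handed in; nothing more can be done
None
```

I swept the three white lenses one at a time through the gate into the lane, then pushed the keeper shut and handed the job in at about 19 s of robot time. I only pushed; no lens was picked up.

- **Lenses:** the last wrist picture shows all three whites in single file in the lane, with the gate clear. The amber lens is still in the sorting area. On the last push the row met the end stop, with 13.6 N on the wrist.
- **Keeper:** it came up hard against its stop. Another 2 mm of commanded push moved it only 0.4 mm and raised the force to about 9 N, against about 1 N of friction. In the picture its tab sits within about 1 mm of the shut position, and the bar spans the gate.
- **Bystanders and arm:** I did not touch any bystander, but the last picture shows only the reel, so I did not check the others again. The arm was clear of everything at hand-in.
- **Disagreements:** my first tray fit was off by about 3–4 mm, and I corrected it from the picture overlay before the first push. The fingers also proved about 2 mm wider on each side than I assumed, and I corrected the later pushes for that.

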